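# Fill the gaps in the specimen-jar rack

### The arm

A 6-joint arm with a two-finger parallel gripper is mounted at the origin on the work surface. World frame = base frame: x ahead of the robot, y to its left, z up, the work surface at z = 0. Lengths are in mm, angles in degrees, forces in N, time in s.
With the tool pointing down it reaches from about 375 to 975 mm from the base axis. Payload 3.8 kg.
Tool frame: the origin (TCP) lies at the very end of the fingers, on their centre line; the grasp point (between the pads) lies 19 mm behind it (tcp_to_grasp is the z of the grasp point in the tool frame, in mm); z points along the fingers, y is the line along which they close (so a half turn about z gives the same grasp; the last joint's range is limited). The gripper opens to 88 mm and grips with 3 to 60 N. Pads are 18 mm wide; open, the fingers measure 123 mm over their backs; the gripper's body (75 mm by 187 mm) begins 45 mm behind the grasp point.
Start: joints at [-66.4, 15.12, 91.902, -0, 72.978, -2.114], TCP at [292.866, -608.151, 212.506] pointing down, gripper open.
Joint ranges: [-150.88, 150.88], [-54.13, 125.18], [17.81, 147.31], [-75.09, 255.09], [0, 152.58], [-146.25, 146.25]. Speed limits (degrees/s): [147.25, 147.25, 180, 180, 180, 180].

### API

Orientations are given as [roll, pitch, yaw] about the fixed x, y, z axes, in that order (R = Rz(yaw) Ry(pitch) Rx(roll)).
In Python, from rig import observe, read_camera, job_done, tcp_to_grasp gives the robot as it stands. The module is installed in compiled form; this text tells all that it offers.
- The arm moves only by the tool servo_tool, never from a script. Its arguments are lists of equal length, an entry for each row: "travel": the shift along the tool's x, y, z in units of 250 mm (1.0 is 250 mm), a list of three; "rotation": the turn, a rotation vector about the tool's x, y, z in units of pi/2 rad (1.0 is pi/2 rad), a list of three; "jaw": the opening, from -1 (shut) to 1 (fully open), so that 0 is half open. A call has 1 to 5 rows; each row shifts and turns the commanded pose from where the row before left it, along the tool's axes as they then stand; what a row does not reach is not made up. A row lasts 1/12 s, in which the tool goes at most 41.7 mm and 7.16 degrees, less where a joint would pass 70% of its speed; a pose out of reach is approached as far as the arm can. A call with a number of a shift or a turn outside -1 to 1 is refused whole. A call with a gripper value outside its range is refused whole. The fingers move at their own pace and stop on an object; "newtons" is the grip in N (left out, the last holds). Time passes only in rows, so rows that do not move let the fingers close. It gives the time, the measured TCP pose, the force, the opening and the grip force at its end, in the units of the state.
- observe(): the state, without advancing time (a new reading comes with each control period).
- read_camera(name): name is "scene" or "top"; returns a dict with "image" (384x512x3 uint8, red, green, blue), "fx", "fy", "cx", "cy" (pixels), "k1" (the pictures are not rectified: a ray, as slopes to the right and down, at radius r is drawn at 1 + k1 r^2 times it, then the intrinsics apply), "rvec" (rotation vector, rad) and "tvec" (3), from world to camera coordinates, as OpenCV has them. Camera axes: x right, y down, z forward; pixel columns grow to the right and rows downward; lengths in mm; the calibration is good to about 2 mm. A picture is of the moment at which its call begins. There is no depth.
- job_done(): hands the job in; it is judged then, once.
The state is a dict: "clock": time; "joint_positions": joint angles; "qd": joint speeds; "joint_torque": joint torques, N m; "position": TCP position; "tcp_rot": TCP orientation; "force": force on the tool from outside, world axes, zero at the start; "torque": the same for the moment, N m; "opening": opening from 0.0 (shut) to 1.0 (fully open); "finger_force": force on a finger pad.
Only numpy, scipy, OpenCV 4.12 (cv2) and the standard library are available. Lean on these libraries where they do the work, as an engineer would, in place of code of your own. Each camera call takes 0.05 s, during which the arm holds its last target. There are 200 camera calls.

### The job

Two pockets of the white specimen-jar rack are empty (a short jar counts as filled). Take the two spare jars from the dissecting pan and stand one in each empty pocket, upright on the pocket's floor; set them down gently, do not drop them or lay them over. Leave the jars already in the rack where they are, and do not knock the beaker or the amber bottle.

Things in the scene. Friction and masses are not known exactly. Their poses are not given: they have to be found in the camera images.
- rack: fixed white jar rack on the bench, 184 mm (its x) by 266 mm (its y) by 45 mm high, 2 by 3 square pockets open at the top, 62 mm wide, 82 mm centre to centre, walls 20 mm thick; dark pocket floors 6 mm above the bench. Origin: centre of the underside, on the bench; it does not move
- pocket0 (a point): centre of the floor of one rack pocket (6 mm above the bench), at rack x -41, y -82 mm; axes as the rack. The pocket may be empty or hold a jar
- pocket1 (a point): centre of the floor of one rack pocket (6 mm above the bench), at rack x -41, y +0 mm; axes as the rack. The pocket may be empty or hold a jar
- pocket2 (a point): centre of the floor of one rack pocket (6 mm above the bench), at rack x -41, y +82 mm; axes as the rack. The pocket may be empty or hold a jar
- pocket3 (a point): centre of the floor of one rack pocket (6 mm above the bench), at rack x +41, y -82 mm; axes as the rack. The pocket may be empty or hold a jar
- pocket4 (a point): centre of the floor of one rack pocket (6 mm above the bench), at rack x +41, y +0 mm; axes as the rack. The pocket may be empty or hold a jar
- pocket5 (a point): centre of the floor of one rack pocket (6 mm above the bench), at rack x +41, y +82 mm; axes as the rack. The pocket may be empty or hold a jar
- stored_a_mid (a point): jar already standing in some pocket of the rack: closed clear jar with brown/pale shells inside and a blue lid, round, 44 mm diameter all the way up, 90 mm tall (lid = top 18 mm), 90 to 180 g; the point is its centre, half-way up (45 mm over its underside), z up along the jar
- stored_b_mid (a point): jar already standing in some pocket of the rack: closed clear jar with brown/pale shells inside and a blue lid, round, 44 mm diameter all the way up, 90 mm tall (lid = top 18 mm), 90 to 180 g; the point is its centre, half-way up (45 mm over its underside), z up along the jar
- stored_c_mid (a point): jar already standing in some pocket of the rack: closed clear jar with brown/pale shells inside and a blue lid, round, 44 mm diameter all the way up, 90 mm tall (lid = top 18 mm), 90 to 180 g; the point is its centre, half-way up (45 mm over its underside), z up along the jar
- stored_short_mid (a point): short jar already standing in some pocket, its lid only 17 mm above the rack's top: closed clear jar with brown/pale shells inside and a blue lid, round, 44 mm diameter all the way up, 56 mm tall (lid = top 18 mm), 55 to 115 g; the point is its centre, half-way up (28 mm over its underside), z up along the jar
- spare_a_mid (a point): spare jar standing in the pan: closed clear jar with brown/pale shells inside and a blue lid, round, 44 mm diameter all the way up, 90 mm tall (lid = top 18 mm), 90 to 180 g; the point is its centre, half-way up (45 mm over its underside), z up along the jar
- spare_b_mid (a point): spare jar standing in the pan: closed clear jar with brown/pale shells inside and a blue lid, round, 44 mm diameter all the way up, 90 mm tall (lid = top 18 mm), 90 to 180 g; the point is its centre, half-way up (45 mm over its underside), z up along the jar
- pan: fixed aluminium dissecting pan with a blue wax floor, 250 mm (its x) by 160 mm (its y), rim 28 mm high, floor 10 mm above the bench; left or right of the rack. Origin: centre of the underside; the two spare jars stand in it near x -58 and +58 mm
- notebook: open notebook, 210 by 150 mm, 11 mm thick with a red pen on it (to 19 mm), fixed flat on the bench at the other side of the rack; origin: centre of the underside
- beaker: empty glass beaker, 72 mm rim diameter, 95 mm high, standing beyond the rack; origin: centre of the underside
- reagent: amber bottle, 56 mm diameter, 100 mm high, standing beyond the rack; origin: centre of the underside

How it is judged:
By the outcome, as a careful person would: the job done as asked, in the order asked, and still so for the second after the job is handed in, with the robot touching nothing.
It also fails if it takes over 64 s, if anything falls off the work surface, if the arm or the gripper's body presses on something with over 40 N, if the wrist force passes 120 N, or if a joint passes its speed limit or range.

## Working session

There is one attempt and no reset: what is moved stays moved. The work goes in short steps, Python scripts to look and compute and a tool call to move; the robot and the scene stay as the last step left them, time stands still between calls to the robot, and variables do not carry over. Pictures are saved under pics/ and viewed, at most 10 in all, crops included, and the job is handed in when it is done.

Besides the shell and the picture viewer there is one more tool, called after "Emit:" as name(argument=value, ...) on one line, values as JSON. servo_tool: Moves the arm, as the interface text tells. Shifts and turns lie within -1 to 1; 1 stands for 250 mm of shift or pi/2 rad of turn. Its arguments: {"type":"object","properties":{"travel":{"type":"array","items":{"type":"array","items":{"type":"number"}}},"rotation":{"type":"array","items":{"type":"array","items":{"type":"number"}}},"jaw":{"type":"array","items":{"type":"number"}},"newtons":{"type":"number"}},"required":["travel","rotation","jaw"]}

```bash
mkdir -p pics; cat > h.py <<'E'
import numpy as np, cv2, pickle
from rig import *
def snap(n,f):
    c=read_camera(n); cv2.imwrite('pics/'+f+'.png',c['image'][:,:,::-1]); pickle.dump(c,open('pics/'+f+'.pkl','wb')); return c
def ray(c,u,v):
    x=(u-c['cx'])/c['fx'];y=(v-c['cy'])/c['fy']
    a,b=x,y
    for _ in range(30):
        s=1+c['k1']*(a*a+b*b); a,b=x/s,y/s
    R=cv2.Rodrigues(np.array(c['rvec'],float))[0];t=np.array(c['tvec'],float).ravel()
    return -R.T@t, R.T@np.array([a,b,1])
def at(c,u,v,z):
    o,d=ray(c,u,v); return o+d*(z-o[2])/d[2]
def tri(c1,p1,c2,p2):
    o1,d1=ray(c1,*p1);o2,d2=ray(c2,*p2)
    s=np.linalg.lstsq(np.c_[d1,-d2],o2-o1,rcond=None)[0]
    a,b=o1+d1*s[0],o2+d2*s[1]; return (a+b)/2,np.linalg.norm(a-b)
def proj(c,P):
    R=cv2.Rodrigues(np.array(c['rvec'],float))[0];q=R@np.array(P,float)+np.array(c['tvec'],float).ravel()
    a,b=q[:2]/q[2]; s=1+c['k1']*(a*a+b*b); return np.array([c['fx']*a*s+c['cx'],c['fy']*b*s+c['cy']])
E
python3 - <<'E'
from h import *
print(observe(),tcp_to_grasp)
for n in('scene','top'):
    c=snap(n,n+'0'); print(n,{k:c[k] for k in c if k!='image'}, ray(c,256,192))
E
```

```text
{'clock': 0.0, 'joint_positions': array([-6.63989366e+01,  1.51685269e+01,  9.19782571e+01, -1.00581454e-03,
        7.29772659e+01, -2.11211541e+00]), 'qd': array([-0.04093256, -0.04160439,  0.05900937,  0.11998205, -0.03169651,
       -0.05927145]), 'joint_torque': array([ 6.98175700e-04, -5.02115321e+01, -3.56873810e+01,  7.28907133e-02,
        2.95236334e-02, -1.86932593e-04]), 'position': array([ 292.57709465, -607.47091119,  211.22373503]), 'tcp_rot': array([-1.79875999e+02, -3.61140385e-03,  2.57134703e+01]), 'force': array([ 0.39557771, -0.29702772,  0.19323901]), 'torque': array([0.02544403, 0.00389394, 0.0154252 ]), 'finger_force': 0.0, 'opening': 0.9968805075071564} -18.700000000000003
scene {'fx': 459.65015990653444, 'fy': 459.65015990653444, 'cx': 260.1608346390081, 'cy': 189.2807727241487, 'k1': 0.06549369849755209, 'rvec': array([ 1.27206366,  2.33038574, -0.85304733]), 'tvec': array([ 306.22812828, -324.03481343, 1502.71705495])} (array([1209.53385524,  383.57302293,  920.23495   ]), array([-0.55075106, -0.34301608, -0.76100603]))
top {'fx': 440.7980534276162, 'fy': 440.7980534276162, 'cx': 257.88452763976983, 'cy': 196.85945803109402, 'k1': -0.012177201619425666, 'rvec': array([ 2.16417582, -2.17548431,  0.09796583]), 'tvec': array([  14.70631888,  598.25239872, 1319.2084233 ])} (array([ 469.61395056,    4.66602356, 1370.35544227]), array([ 0.10648399,  0.00935065, -0.99434076]))
```

View pics/scene0.png

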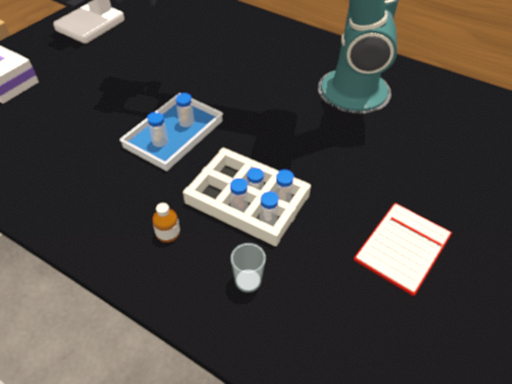

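View pics/top0.png

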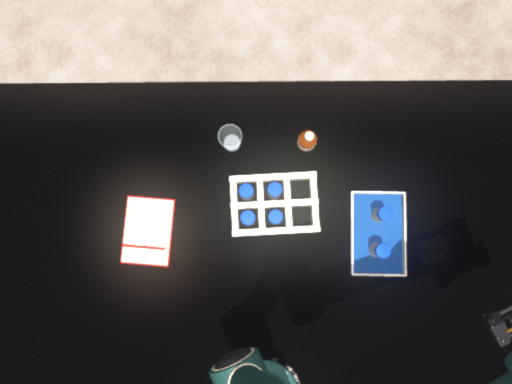

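The top view shows four blue lids in the rack near (246,191), (275,190), (248,217) and (276,217). The two right-hand pockets, near (301,188) and (303,215), are empty. The spare lids in the pan are near (385,213) and (383,251). The scene view agrees: empty pockets near (231,165) and (210,187), spares near (184,99) and (156,119).

```bash
python3 - <<'E'
from h import *
C={n:pickle.load(open(f'pics/{n}0.pkl','rb')) for n in('scene','top')}
for n,c in C.items():
    im=c['image']; print(n,[im[v,u].tolist() for u,v in ([(184,99),(156,119),(170,150),(239,187)] if n=='scene' else [(386,213),(384,251),(365,230),(246,191),(395,265)])])
    # enlarge crop
a=C['scene']['image'][80:250,115:325];b=C['top']['image'][160:285,220:420]
a=cv2.resize(a,None,fx=3.6,fy=3.5,interpolation=2);b=cv2.resize(b,None,fx=4,fy=4,interpolation=2)
cv2.imwrite('pics/a.png',a[:,:,::-1]);cv2.imwrite('pics/b.png',b[:,:,::-1])
E
```

```text
scene [[45, 144, 235], [44, 144, 235], [75, 153, 211], [56, 150, 238]]
top [[95, 163, 252], [94, 166, 252], [101, 165, 239], [111, 176, 253], [59, 99, 152]]
```

View pics/a.png

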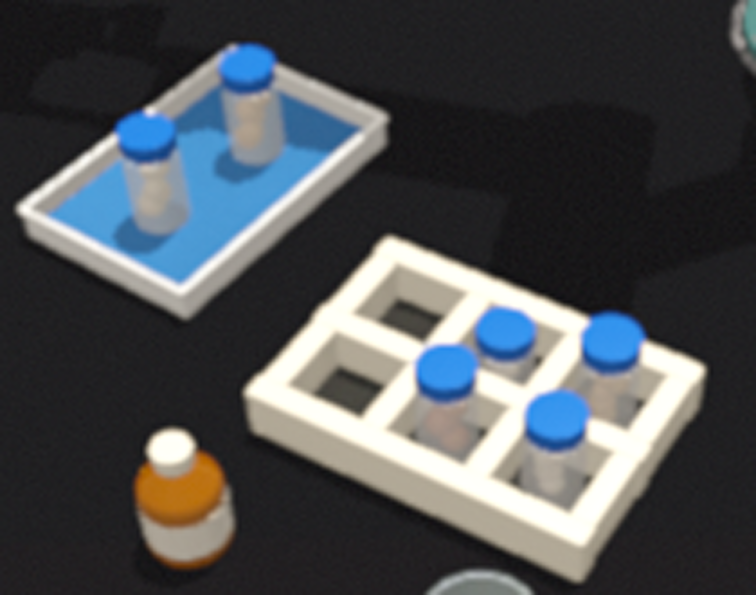

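View pics/b.png

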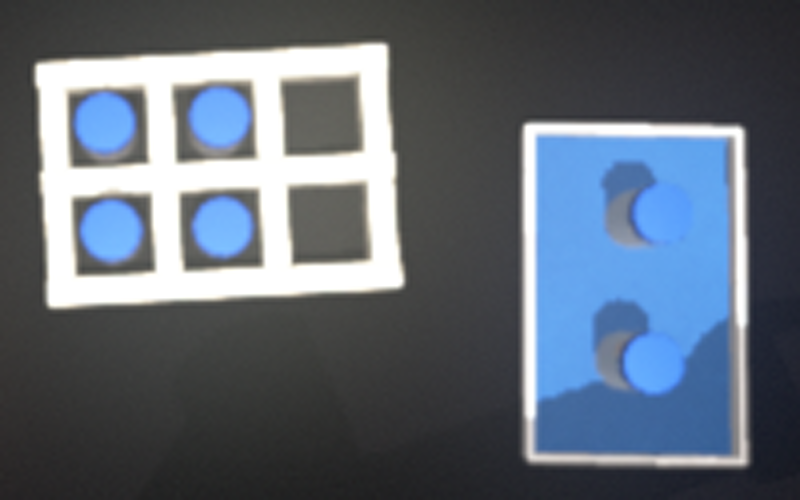

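In the enlarged crops the lid tops, rack rim corners and both empty pockets stand out clearly; the points I use are in the next script. Next I triangulate them.

```bash
python3 - <<'E'
from h import *
S=pickle.load(open('pics/scene0.pkl','rb'));T=pickle.load(open('pics/top0.pkl','rb'))
fa=lambda x,y:((x+.5)/3.6-.5+115,(y+.5)/3.5-.5+80)
fb=lambda x,y:((x+.5)/4-.5+220,(y+.5)/4-.5+160)
P={'spareNear':((247,63),(654,363)),'spareFar':((146,131),(663,212)),
'lidTL':((556,412),(105,122)),'lidTM':((446,367),(220,117)),'lidBL':((612,335),(111,230)),'lidBM':((505,328),(222,227)),
'cTL':((582,545),(37,63)),'cTR':((247,393),(387,43)),'cBR':((390,238),(404,287)),'cBL':((705,372),(50,306)),
'panNR':((232,46),(746,464)),'panNL':((387,119),(528,460)),'panFL':((184,290),(524,125)),'panFR':((20,210),(744,127))}
W={}
for k,(a,b) in P.items():
    p,e=tri(S,fa(*a),T,fb(*b)); z=45 if k[0]=='c' else 28 if k[0]=='p' else 100 if 's'==k[0] else 62 if k=='lidBM' else 96
    W[k]=at(T,*fb(*b),z); print(k,p.round(1),round(e,1),'top@z',W[k].round(1)[:2],'scene@z',at(S,*fa(*a),z).round(1)[:2])
q=np.array([W[k][:2] for k in('cTL','cTR','cBR','cBL')]); c=q.mean(0)
print('rack',c,np.linalg.norm(q-np.roll(q,1,0),axis=1))
v=(q[0]-q[1]+q[3]-q[2]); v/=np.linalg.norm(v); print('y axis',v,'yaw',np.degrees(np.arctan2(-v[0],v[1])))
x=np.array([v[1],-v[0]])
for sx in(41,-41): print('pocket',sx,-82,c+sx*x-82*v)
# from pocket opening top corners in top img
for o in([(281,82),(357,77),(361,152),(286,157)],[(288,188),(366,183),(371,260),(292,266)]):
    print(np.mean([at(T,*fb(*u),45)[:2] for u in o],0))
for x_,y_ in((309,140),):print('bottle',at(T,x_,y_-5,100),'beaker',at(T,230,136,95))
E
```

```text
spareNear [ 435.5 -345.6  101.3] 0.8 top@z [ 435.7 -346.3] scene@z [ 434.2 -346.3]
spareFar [ 543.4 -355.2  102.1] 1.0 top@z [ 543.8 -356.2] scene@z [ 541.5 -356.5]
lidTL [611.3  46.5  97.3] 1.1 top@z [611.7  46.1] scene@z [610.1  46.5]
lidTM [614.9 -37.1  93.9] 1.2 top@z [614.9 -37.6] scene@z [616.1 -35.5]
lidBL [532.7  42.4  99. ] 1.2 top@z [533.2  41.9] scene@z [530.   41.6]
lidBM [536.7 -39.6  61. ] 0.2 top@z [536.6 -39.5] scene@z [537.5 -39.2]
cTL [662.4  99.6  46.3] 1.0 top@z [662.8  99.3] scene@z [661.3  99.6]
cTR [ 675.5 -164.9   44.2] 4.1 top@z [ 676.6 -166.5] scene@z [ 675.2 -162.5]
cBR [ 490.9 -174.7   42.9] 3.6 top@z [ 491.8 -176. ] scene@z [ 491.9 -171.7]
cBL [478.6  90.6  38.7] 2.1 top@z [479.   89.3] scene@z [483.3  93.7]
panNR [ 358.4 -431.9   32.1] 0.4 top@z [ 358. -433.] scene@z [ 354.6 -435.9]
panNL [ 361.6 -268.7   28.1] 1.1 top@z [ 361.9 -269.2] scene@z [ 361.3 -268.2]
panFL [ 614.4 -270.7   36.1] 0.0 top@z [ 615.2 -272.4] scene@z [ 608.9 -276.7]
panFR [ 611.5 -438.7   29.5] 3.6 top@z [ 612.8 -440.8] scene@z [ 609.8 -438.3]
rack [577.53466409 -38.4916805 ] [184.05117372 266.12065291 184.992867   265.57490388]
y axis [-0.05010511  0.99874395] yaw 2.8720140534696603
pocket 41 -82 [ 622.59178528 -118.33437478]
pocket -41 -82 [ 540.69478138 -122.44299402]
[ 620.37510246 -115.80713044]
[ 539.21296501 -120.68247097]
bottle [ 772.97883789 -139.65169674  100.        ] beaker [772.61297037  92.54559428  95.        ]
```

Emit:
servo_tool(travel=[[0,0,0],[0,0,0],[0,0,0],[0,0,0],[0,0,0]], rotation=[[0,0,-0.0794],[0,0,-0.0794],[0,0,-0.0794],[0,0,-0.0794],[0,0,-0.0794]], jaw=[1,1,1,1,1])

```text
clock: 0.52
position: [292.7, -607.8, 211.8]
tcp_rot: [-179.9, -0.0, 61.8]
force: [-0.3, 0.4, 0.5]
opening: 1.0
finger_force: 0.0
```

Emit:
servo_tool(travel=[[0,0,0],[0,0,0],[0,0,0],[0,0,0]], rotation=[[0,0,-0.0794],[0,0,-0.0794],[0,0,-0.0794],[0,0,-0.0794]], jaw=[1,1,1,1])

```text
clock: 0.85
position: [292.7, -607.7, 211.7]
tcp_rot: [-180.0, -0.1, 90.4]
force: [1.1, -1.0, -1.1]
opening: 1.004
finger_force: 0.0
```

Emit:
servo_tool(travel=[[0.1,0.1,0],[0.1,0.1,0],[0.1,0.1,0],[0.1,0.1,0],[0.1,0.1,0]], rotation=[[0,0,0],[0,0,0],[0,0,0],[0,0,0],[0,0,0]], jaw=[1,1,1,1,1])

```text
clock: 1.27
position: [418.4, -481.6, 211.9]
tcp_rot: [-180.0, -0.0, 90.0]
force: [1.3, -0.7, -0.2]
opening: 1.0
finger_force: 0.0
```

Emit:
servo_tool(travel=[[0.1,0.1,0],[0.1,0.1,0],[0.1,0.1,0],[0.1,0.1,0],[0,0,0]], rotation=[[0,0,0],[0,0,0],[0,0,0],[0,0,0],[0,0,0]], jaw=[1,1,1,1,1])

```text
clock: 1.68
position: [521.5, -378.1, 211.9]
tcp_rot: [179.9, -0.2, 90.3]
force: [-1.0, -0.8, -0.3]
opening: 1.004
finger_force: 0.0
```

Emit:
servo_tool(travel=[[0.09,0.086,0],[0,0,0.13],[0,0,0.13],[0,0,0.12],[0,0,0]], rotation=[[0,0,0],[0,0,0],[0,0,0],[0,0,0],[0,0,0]], jaw=[1,1,1,1,1])

```text
clock: 2.1
position: [534.3, -357.3, 109.5]
tcp_rot: [-179.4, -0.4, 90.0]
force: [-1.6, 0.5, -1.2]
opening: 1.003
finger_force: 0.0
```

```bash
python3 - <<'E'
from h import *
print(observe()['position'],observe()['tcp_rot'])
a=snap('scene','s1')['image'][70:170,115:255];b=snap('top','t1')['image'][190:290,330:470]
o=np.vstack([cv2.resize(i,(420,300),interpolation=2) for i in(a,b)])
cv2.imwrite('pics/c.png',o[:,:,::-1])
E
```

```text
[ 534.30444978 -357.28415547  109.48963892] [-179.363826     -0.44046856   90.04814656]
```

View pics/c.png

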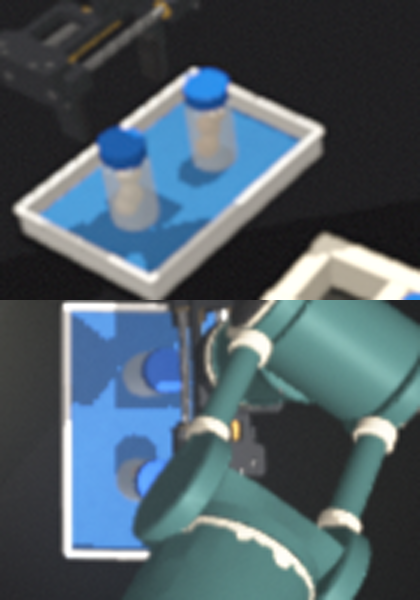

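The gripper appears outside the pan, well to the −y side of the jars: about (130–180, 80–115) in the scene and (395–420, 195–250) in the top view. Yet the reported TCP is over the far jar. I'll check this by projecting that pose into both images.

```bash
python3 - <<'E'
from h import *
for n,f in(('scene','s1'),('top','t1')):
    c=pickle.load(open(f'pics/{f}.pkl','rb')); c0=pickle.load(open(f'pics/{n}0.pkl','rb'))
    print(n,np.abs(c['rvec']-c0['rvec']).max(),np.abs(c['tvec']-c0['tvec']).max(),'tcp',proj(c,[534.3,-357.3,109.5]),'base',proj(c,[0,0,0]),'fingers',proj(c,[534+53,-357,115]),proj(c,[534-53,-357,115]))
    print('start tcp',proj(c0,[292.9,-608,212]))
o=observe();print(o['clock'],o['joint_positions'],o['position'],o['force'])
E
```

```text
scene 0.0 0.0 tcp [156.19867083 112.7658051 ] base [354.36971272  89.59379621] fingers [142.58647247 122.02999242] [168.83375939 100.75358525]
start tcp [138.86365666  10.91625374]
top 0.0 0.0 tcp [386.8083813  215.73886822] base [262.78615844 396.2575812 ] fingers [386.64990749 197.21468569] [387.86414368 234.41790204]
start tcp [498.04765901 306.5275965 ]
2.2 [-3.60015107e+01  1.64943905e+01  1.00736259e+02 -9.31736848e-03
  6.30079339e+01 -3.60102722e+01] [ 537.74615796 -360.00407531  115.93608751] [ 0.46287714 -0.76349553 -0.00485014]
```

Emit:
servo_tool(travel=[[0,0,0],[0,0,0],[0,0,0]], rotation=[[0,0,0],[0,0,0],[0,0,0]], jaw=[1,1,1])

```text
clock: 2.45
position: [540.6, -361.9, 120.3]
tcp_rot: [179.8, 0.2, 90.0]
force: [-1.0, -0.2, 0.1]
opening: 1.003
finger_force: 0.0
```

```bash
python3 - <<'E'
from h import *
p=observe()['position'];print(p,observe()['tcp_rot'],observe()['joint_positions'])
out=[]
for n,x,y,w in(('scene',120,70,80),('top',350,180,70)):
    c=snap(n,n+'2'); im=c['image'].copy()[y:y+w,x:x+w]; k=560/w/1.45
    im=cv2.resize(im,None,fx=k,fy=k,interpolation=2); 
    for d in(53,-53):
        for z in (0,45):
            q=(proj(c,p+[d,0,z])-[x,y])*k; cv2.circle(im,tuple(int(i) for i in q),3,(255,0,0) if z==0 else (255,255,0),-1)
    q=(proj(c,p)-[x,y])*k; cv2.circle(im,tuple(int(i) for i in q),3,(0,255,0),-1)
    out.append(im[:380,:380])
h=min(o.shape[0] for o in out);cv2.imwrite('pics/d.png',np.hstack([o[:h] for o in out])[:,:,::-1])
E
```

```text
[ 540.60147307 -361.89549098  120.34299428] [1.79794389e+02 1.52661845e-01 9.00074844e+01] [-3.59916317e+01  1.62919130e+01  1.00495689e+02 -2.97972932e-03
  6.29563231e+01 -3.59980412e+01]
```

View pics/d.png

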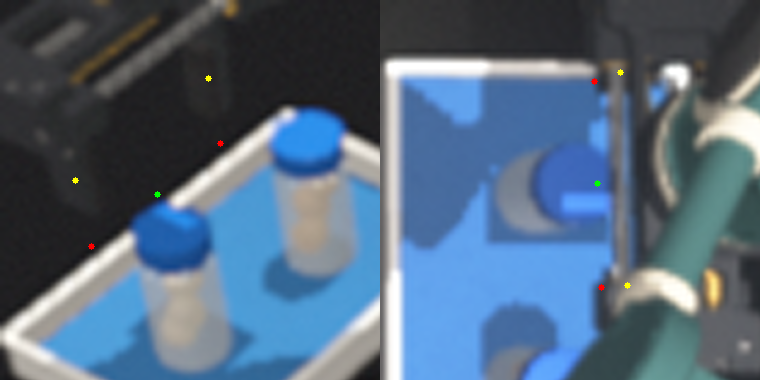

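The left panel (scene) shows the left finger fading out near (90,210) and the right one near (205,115). That is about 7 px short of the predicted red tips, and the fingers are nearly black on a black bench. I'll stretch the contrast to see where the tips really end.

```bash
python3 - <<'E'
from h import *
p=observe()['position']
out=[]
for n,x,y,w in(('scene',115,65,70),('top',365,180,70)):
    c=pickle.load(open(f'pics/{n}2.pkl','rb')); im=c['image'][y:y+w,x:x+w].astype(float); k=5.4
    im=np.clip((im/255)**.4*255,0,255) if n=='top' else np.clip(im*4-60,0,255)
    im=cv2.resize(im.astype(np.uint8),None,fx=k,fy=k,interpolation=2)
    for d in(53,-53):
        for z in (0,20,40):
            q=(proj(c,p+[d,0,z])+.5-[x,y])*k; cv2.circle(im,tuple(int(i) for i in q),2,(255,0,0),-1)
    out.append(im)
cv2.imwrite('pics/e.png',np.hstack(out)[:,:,::-1])
E
```

```text
(no output)
```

View pics/e.png

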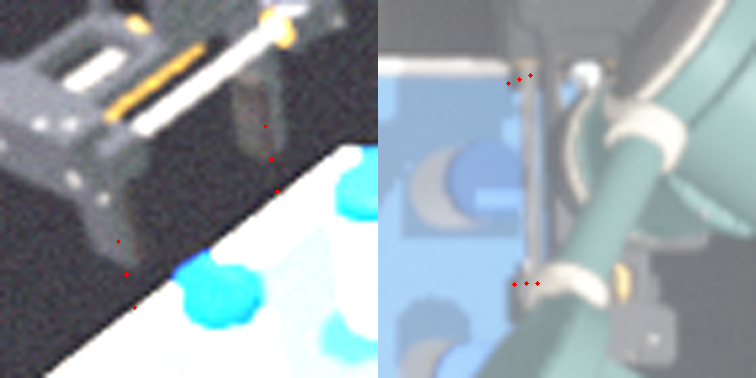

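Tips show at about (125,262) and (264,157) in the left panel, matching the dots 20 mm above the reported TCP; the top view agrees. So I can trust the reported x and y. The visible tips sit about 20 mm higher than the reported z, so I'll descend in steps and check again against the jar.

Emit:
servo_tool(travel=[[0.024,0.011,0],[0,0,0.07],[0,0,0.08],[0,0,0.07],[0,0,0.04]], rotation=[[0,0,0],[0,0,0],[0,0,0],[0,0,0],[0,0,0]], jaw=[1,1,1,1,1])

```text
clock: 2.97
position: [541.2, -353.3, 50.7]
tcp_rot: [-179.9, -0.1, 90.0]
force: [-0.2, 1.1, -0.7]
opening: 0.999
finger_force: 0.0
```

Emit:
servo_tool(travel=[[0,0,0],[0,0,0],[0,0,0],[0,0,0],[0,0,0]], rotation=[[0,0,0],[0,0,0],[0,0,0],[0,0,0],[0,0,0]], jaw=[1,1,1,1,1])

```text
clock: 3.38
position: [542.9, -355.2, 54.0]
tcp_rot: [179.9, 0.1, 90.0]
force: [0.2, -0.0, 0.5]
opening: 1.002
finger_force: 0.0
```

```bash
python3 - <<'E'
from h import *
p=observe()['position'];print(p,observe()['tcp_rot'])
out=[]
for n,x,y,w in(('scene',115,75,70),('top',365,180,70)):
    c=snap(n,n+'3'); im=c['image'][y:y+w,x:x+w].astype(float); k=5.4
    im=np.clip((im/255)**.5*255,0,255)
    im=cv2.resize(im.astype(np.uint8),None,fx=k,fy=k,interpolation=2)
    for d in(53,-53):
        for z in (0,20,40):
            q=(proj(c,p+[d,0,z])+.5-[x,y])*k; cv2.circle(im,tuple(int(i) for i in q),2,(255,0,0),-1)
    out.append(im)
cv2.imwrite('pics/f.png',np.hstack(out)[:,:,::-1])
E
```

```text
[ 542.92963945 -355.15976221   54.02310053] [1.79884799e+02 8.15534735e-02 9.00296355e+01]
```

View pics/f.png

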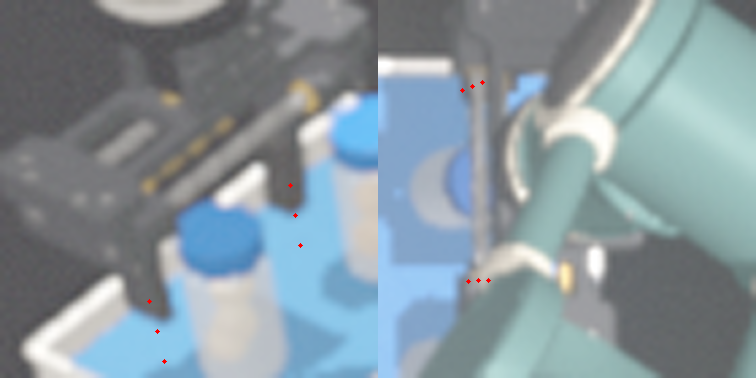

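The left panel shows the finger tips near (150,317) and (287,207), flanking the blue lid at (221,240), roughly at lid height. Visible tips again look 20–25 mm higher than reported. The top view hints at an x offset, so I'll check brightness profiles before closing.

```bash
python3 - <<'E'
from h import *
np.set_printoptions(linewidth=250)
T=pickle.load(open('pics/top3.pkl','rb'));p=[542.9,-355.2,54]
g=T['image'].sum(2)//3
print('cols',np.arange(446,460))
for r in range(182,250): print(r,g[r,446:460])
for d in(61.5,44,-44,-61.5):
  for z in(0,20,64): print(d,z,proj(T,np.array(p)+[d,0,z]).round(1),proj(T,np.array(p)+[d,9,z]).round(1))
print(proj(T,[543.4,-355.7,100]))
E
```

```text
cols [446 447 448 449 450 451 452 453 454 455 456 457 458 459]
182 [32 33 32 34 32 33 33 32 31 32 32 32 31 30]
183 [33 32 32 31 31 31 32 32 32 31 32 32 33 33]
184 [33 35 32 33 33 34 34 32 32 31 32 32 29 31]
185 [33 33 34 33 31 34 32 33 32 32 33 33 32 33]
186 [34 32 33 32 32 34 32 33 32 31 33 33 32 32]
187 [34 35 34 33 32 32 33 32 34 31 31 31 32 33]
188 [33 34 33 33 33 32 32 36 33 31 33 31 31 32]
189 [34 35 33 34 33 34 33 33 33 31 32 32 33 32]
190 [34 33 34 35 32 33 32 33 31 32 32 32 32 33]
191 [34 34 35 33 32 33 34 32 35 35 33 32 33 31]
192 [35 34 34 32 35 34 35 32 34 32 34 33 34 32]
193 [45 35 34 35 33 33 33 33 33 33 33 33 32 32]
194 [75 53 40 33 34 34 34 33 34 32 34 34 32 33]
195 [92 81 62 46 37 34 34 33 34 34 32 34 33 32]
196 [102  96  87  74  52  38  35  32  33  35  34  33  33  33]
197 [108 104  99  92  79  62  45  37  34  33  34  33  33  32]
198 [112 110 105 103  96  85  74  51  38  36  35  33  34  33]
199 [117 114 110 108 104  99  92  78  59  48  49  49  41  34]
200 [120 118 115 113 110 105 102  96  82  60  58  62  65  50]
201 [123 121 118 116 114 110 107 103  93  64  60  68  7
[... 2564 characters left out ...]
 34 34 34]
245 [35 38 37 36 37 34 36 34 34 35 34 33 34 33]
246 [37 36 36 36 36 35 35 35 36 36 36 36 34 33]
247 [36 36 36 37 35 34 35 35 34 35 36 34 33 35]
248 [36 36 36 35 35 36 35 36 35 35 35 34 33 33]
249 [36 35 36 36 36 34 34 36 37 36 34 33 33 35]
61.5 0 [380.1 193.4] [377.1 193.4]
61.5 20 [381.9 192.7] [378.9 192.7]
61.5 64 [386.1 191.1] [383.  191.1]
44 0 [380.3 199.2] [377.2 199.2]
44 20 [382.1 198.6] [379.  198.6]
44 64 [386.3 197.2] [383.2 197.2]
-44 0 [381.2 228.6] [378.2 228.6]
-44 20 [383.  228.4] [380.  228.5]
-44 64 [387.3 228.1] [384.2 228.1]
-61.5 0 [381.4 234.5] [378.3 234.5]
-61.5 20 [383.2 234.4] [380.1 234.5]
-61.5 64 [387.5 234.3] [384.4 234.3]
[385.21136917 212.76193557]
```

```bash
python3 - <<'E'
from h import *
np.set_printoptions(linewidth=250)
T=pickle.load(open('pics/top3.pkl','rb'))
g=T['image'].sum(2)//3
print('cols',np.arange(374,394))
for r in list(range(186,204))+list(range(220,242)): print(r,g[r,374:394])
E
```

```text
cols [374 375 376 377 378 379 380 381 382 383 384 385 386 387 388 389 390 391 392 393]
186 [40 41 40 41 45 49 57 56 54 59 62 66 65 65 65 65 65 65 64 64]
187 [39 40 41 41 45 51 60 61 60 58 56 61 66 64 65 63 62 62 63 62]
188 [42 40 41 42 46 51 63 66 64 62 56 57 62 66 65 65 63 63 64 63]
189 [42 40 41 41 45 51 63 68 66 65 58 53 61 65 65 66 65 65 65 65]
190 [77 78 77 75 60 53 63 67 68 66 59 51 61 66 65 65 65 65 65 65]
191 [183 185 185 179 117  62  61  67  69  68  61  52  61  68  66  65  66  65  65  64]
192 [211 213 211 203 132  67  61  72  80  81  75  58  62  66  63  60  59  60  62  61]
193 [168 169 168 163 115  79  65  69  89  95  84  63  62  68  68  60  56  65  76  86]
194 [124 123 124 124 110  97  73  65  92 103  89  62  64  67  75  62  68 121 138 144]
195 [111 111 111 112 111 106  77  61  94 108  89  60  63  68  80  69  78 144 160 162]
196 [111 110 110 110 110 107  79  61  88 108  90  62  60  69  81  78  89 147 160 159]
197 [111 110 110 111 111 109  81  58  80 105  88  60  61  68  90 128 142 151 139 126]
198 [111 111 112 111 111 109  92  73  78 103  91  62  61  70  98 149 156 132 105 
[... 1626 characters left out ...]
 71  81  95]
234 [149 154 160 162 158 114  71  73  81  76  81  75  68  66  65  65  67  81  89 104]
235 [123 130 134 135 132  99  67  65  70  71  71  69  66  66  66  65  68  84  98 113]
236 [113 113 112 113 110  86  64  62  68  72  69  67  66  66  65  66  70  87 108 117]
237 [111 110 109 109 108  83  64  64  68  68  67  66  66  66  66  68  79  99 117 124]
238 [110 109 110 110 107  85  69  67  66  66  66  66  65  66  66  76  91 112 125 126]
239 [111 110 111 109 103  83  70  66  66  67  66  66  65  65  70  86 105 123 126 128]
240 [110 110 110 108  91  74  68  67  67  67  66  66  66  68  81  96 117 129 130 129]
241 [110 112 108  95  79  68  67  67  67  66  66  66  66  72  90 109 128 133 132 131]
```

```bash
python3 - <<'E'
from h import *
S=pickle.load(open('pics/scene3.pkl','rb'));T=pickle.load(open('pics/top3.pkl','rb'))
for u in(381.7,382.5,383.3): print(tri(S,(154.96,123.0),T,(u,213.9)))
E
```

```text
(array([ 543.56683931, -354.19660292,   80.82518562]), np.float64(8.052385170422298))
(array([ 543.07681726, -356.04961816,   79.76864733]), np.float64(6.214242683707498))
(array([ 542.58800573, -357.90112765,   78.71890566]), np.float64(4.37373835335458))
```

Emit:
servo_tool(travel=[[0,0,0.016],[0,0,0.016],[0,0,0.016],[0,0,0],[0,0,0]], rotation=[[0,0,0],[0,0,0],[0,0,0],[0,0,0],[0,0,0]], jaw=[1,1,1,0.6,0.3], newtons=8)

```text
clock: 3.9
position: [541.4, -354.2, 39.7]
tcp_rot: [-179.9, -0.1, 90.0]
force: [-0.0, -0.2, 0.3]
opening: 0.872
finger_force: 0.0
```

Emit:
servo_tool(travel=[[0,0,0],[0,0,0],[0,0,0],[0,0,0],[0,0,0]], rotation=[[0,0,0],[0,0,0],[0,0,0],[0,0,0],[0,0,0]], jaw=[0.2,0.1,0,-0.1,-0.2], newtons=15)

```text
clock: 4.32
position: [542.1, -354.6, 40.7]
tcp_rot: [180.0, 0.0, 90.0]
force: [0.8, -0.5, -0.8]
opening: 0.498
finger_force: 10.9
```

Emit:
servo_tool(travel=[[0,0,0],[0,0,0],[0,0,0],[0,0,0],[0,0,0]], rotation=[[0,0,0],[0,0,0],[0,0,0],[0,0,0],[0,0,0]], jaw=[-0.3,-0.3,-0.3,-0.3,-0.3], newtons=15)

```text
clock: 4.73
position: [542.0, -354.6, 40.7]
tcp_rot: [180.0, 0.0, 90.0]
force: [-1.1, 0.2, 1.5]
opening: 0.496
finger_force: 15.0
```

Emit:
servo_tool(travel=[[0,0,0],[0,0,-0.02],[0,0,-0.04],[0,0,-0.06],[0,0,-0.08]], rotation=[[0,0,0],[0,0,0],[0,0,0],[0,0,0],[0,0,0]], jaw=[-0.3,-0.3,-0.3,-0.3,-0.3], newtons=20)

```text
clock: 5.15
position: [540.8, -353.6, 89.8]
tcp_rot: [-179.8, -0.1, 90.0]
force: [-0.8, -0.0, -1.4]
opening: 0.49
finger_force: 20.0
```

Emit:
servo_tool(travel=[[0,0,-0.1],[0,0,-0.06],[0,0,-0.04],[0,0,0],[0,0,0]], rotation=[[0,0,0],[0,0,0],[0,0,0],[0,0,0],[0,0,0]], jaw=[-0.3,-0.3,-0.3,-0.3,-0.3])

```text
clock: 5.57
position: [542.2, -354.6, 141.1]
tcp_rot: [180.0, 0.0, 90.0]
force: [-0.2, 0.1, -1.8]
opening: 0.496
finger_force: 20.0
```

```bash
python3 - <<'E'
from h import *
o=observe();p=o['position'];print(p,o['tcp_rot'],o['force'],o['finger_force'],o['opening'])
c=snap('scene','scene4'); x,y=100,40; im=c['image'][y:y+100,x:x+130].astype(float)
im=cv2.resize(np.clip((im/255)**.6*255,0,255).astype(np.uint8),None,fx=6,fy=6,interpolation=2)
for z in(-30,0,20,40,60):
    q=(proj(c,p+[0,0,z])+.5-[x,y])*6; cv2.circle(im,tuple(int(i) for i in q),2,(255,0,0),-1)
cv2.imwrite('pics/g.png',im[:,:,::-1]); snap('top','top4')
E
```

```text
[ 542.18784481 -354.62506992  141.0530722 ] [1.79950687e+02 3.38110470e-02 9.00291637e+01] [-0.22865576  0.06743854 -1.81679418] 19.997120294719934 0.4957363899222606
```

View pics/g.png

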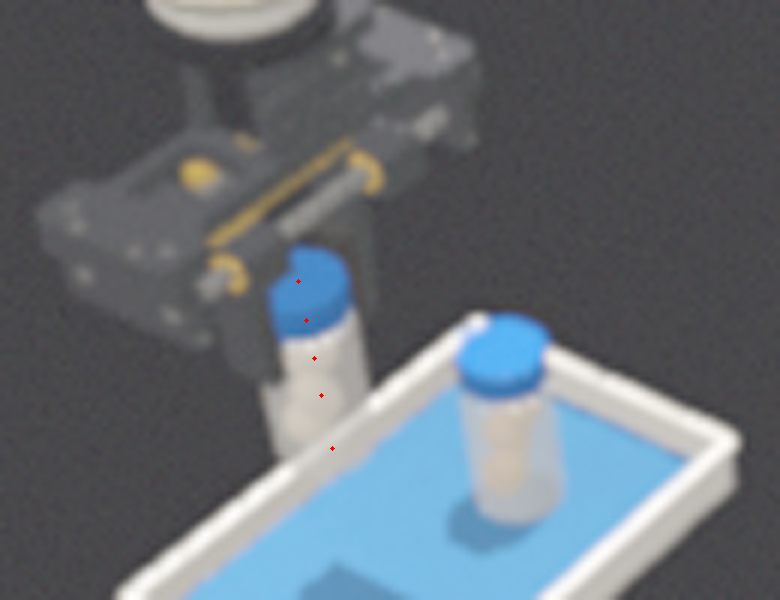

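The picture shows the jar held upright between the fingers, with its lid top near (315,270) and clear of the pan floor. The rim is seen through its clear glass. Finger force is 20 N and the load about 1.8 N, so the grasp is good. Next I work out the jar's true offset from the reported TCP and the travel to the pocket.

```bash
python3 - <<'E'
from h import *
c=pickle.load(open('pics/scene4.pkl','rb')); im=c['image'].astype(int)
m=((im[...,2]>140)&(im[...,0]<90)&(im[...,2]-im[...,0]>90)).astype(np.uint8)
m[:, :140]=0; sub=m[75:100,140:165]
for r in sub: print(''.join('.#'[i] for i in r))
print('exp lid top', proj(c,[542.5,-355.7,200.4]),'exp lid bottom',proj(c,[542.5,-355.7,182.4]), at(c,152.3,84.5,200.4))
E
```

```text
.........................
.........................
.........................
.........................
.........................
.........................
.........................
.........#####...........
.........#######.........
.........########........
.........########........
........#########........
.......##########........
......###########........
......###########........
......##########.........
......########...........
......######.............
.......##................
........##...............
........#................
.........................
.........................
.........................
.........................
exp lid top [148.86651693  86.55379675] exp lid bottom [150.06768528  92.38681667] [ 531.22824231 -354.21745501  200.4       ]
```

Emit:
servo_tool(travel=[[0.05,0.016,0],[0.1,0.033,0],[0.13,0.043,0],[0.13,0.043,0],[0.13,0.043,0]], rotation=[[0,0,0],[0,0,0],[0,0,0],[0,0,0],[0,0,0]], jaw=[-0.3,-0.3,-0.3,-0.3,-0.3])

```text
clock: 6.08
position: [585.8, -217.1, 138.9]
tcp_rot: [-179.9, -0.1, 90.0]
force: [0.2, -1.1, -0.9]
opening: 0.493
finger_force: 20.0
```

Emit:
servo_tool(travel=[[0.13,0.043,0],[0.13,0.043,0],[0.09,0.03,0],[0.05,0.016,0],[0.016,0.004,0]], rotation=[[0,0,0],[0,0,0],[0,0,0],[0,0,0],[0,0,0]], jaw=[-0.3,-0.3,-0.3,-0.3,-0.3])

```text
clock: 6.5
position: [620.2, -112.6, 139.3]
tcp_rot: [-179.9, -0.1, 90.2]
force: [0.1, -0.4, -1.5]
opening: 0.49
finger_force: 20.0
```

Emit:
servo_tool(travel=[[0,0,0],[0,0,0],[0,0,0],[0,0,0],[0,0,0]], rotation=[[0,0,0],[0,0,0],[0,0,0],[0,0,0],[0,0,0]], jaw=[-0.3,-0.3,-0.3,-0.3,-0.3])

```text
clock: 6.92
position: [620.1, -116.8, 140.5]
tcp_rot: [-180.0, 0.0, 89.9]
force: [0.4, 0.3, -0.8]
opening: 0.493
finger_force: 20.0
```

```bash
python3 - <<'E'
from h import *
o=observe();print(o['position'],o['tcp_rot'],o['force'],o['finger_force'])
c=snap('scene','scene5'); im=c['image'].astype(int)
m=((im[...,2]>140)&(im[...,0]<90)&(im[...,2]-im[...,0]>90))
v,u=np.mgrid[:384,:512]; q=proj(c,[621,-116.5,200]); print(q,proj(c,[621,-116.5,182]))
a,b=int(q[0])-15,int(q[1])-12
for r in m[b:b+35,a:a+32]: print(''.join('.#'[int(i)] for i in r))
print(a,b)
E
```

```text
[ 620.06379292 -116.7828582   140.53458824] [-1.79997113e+02  9.68942977e-03  8.99261767e+01] [ 0.36948065  0.32867641 -0.83748123] 19.99712336808443
[206.88042549 140.80274231] [207.43258679 146.5565997 ]
...#####........................
.....##.........................
................................
................................
................................
................................
................................
....................#...........
...................####.........
...................#####........
...................######.......
...................######.......
...................######.......
...................######.......
...................######.......
..................#######.......
.................#######........
................########........
...............########.........
..............##########........
..............#########.........
..............#######...........
..............#####.............
................................
................................
................................
................................
................................
................................
................................
................................
................................
................................
................................
................................
191 128
```

Emit:
servo_tool(travel=[[0,0,0.05],[0,0,0.08],[0,0,0.08],[0,0,0.06],[0,0,0.03]], rotation=[[0,0,0],[0,0,0],[0,0,0],[0,0,0],[0,0,0]], jaw=[-0.3,-0.3,-0.3,-0.3,-0.3])

```text
clock: 7.38
position: [618.0, -115.3, 62.0]
tcp_rot: [-179.7, -0.1, 90.0]
force: [-0.7, 0.1, -0.5]
opening: 0.489
finger_force: 20.0
```

Emit:
servo_tool(travel=[[0,0,0.02],[0,0,0.016],[0,0,0.012],[0,0,0],[0,0,0]], rotation=[[0,0,0],[0,0,0],[0,0,0],[0,0,0],[0,0,0]], jaw=[-0.3,-0.3,-0.3,-0.3,-0.3])

```text
clock: 7.8
position: [621.0, -115.6, 54.2]
tcp_rot: [179.9, 0.0, 90.0]
force: [-0.4, 0.7, -2.1]
opening: 0.495
finger_force: 20.0
```

Emit:
servo_tool(travel=[[0,0,0.006],[0,0,0.006],[0,0,0.006],[0,0,0.006],[0,0,0]], rotation=[[0,0,0],[0,0,0],[0,0,0],[0,0,0],[0,0,0]], jaw=[-0.3,-0.3,-0.3,-0.3,-0.3])

```text
clock: 8.22
position: [620.1, -115.4, 47.2]
tcp_rot: [-180.0, -0.0, 90.0]
force: [0.7, -0.2, -1.3]
opening: 0.494
finger_force: 20.0
```

Emit:
servo_tool(travel=[[0,0,0.006],[0,0,0.006],[0,0,0.006],[0,0,0.006],[0,0,0]], rotation=[[0,0,0],[0,0,0],[0,0,0],[0,0,0],[0,0,0]], jaw=[-0.3,-0.3,-0.3,-0.3,-0.3])

```text
clock: 8.63
position: [620.0, -115.4, 41.0]
tcp_rot: [-180.0, -0.0, 90.0]
force: [0.0, 0.4, -1.4]
opening: 0.495
finger_force: 20.0
```

Emit:
servo_tool(travel=[[0,0,0.006],[0,0,0.006],[0,0,0.004],[0,0,0],[0,0,0]], rotation=[[0,0,0],[0,0,0],[0,0,0],[0,0,0],[0,0,0]], jaw=[-0.3,-0.3,-0.3,-0.3,-0.3])

```text
clock: 9.05
position: [620.3, -115.5, 37.4]
tcp_rot: [-180.0, -0.0, 90.0]
force: [0.2, -0.3, -0.9]
opening: 0.49
finger_force: 20.0
```

Emit:
servo_tool(travel=[[0,0,0.003],[0,0,0.003],[0,0,0]], rotation=[[0,0,0],[0,0,0],[0,0,0]], jaw=[-0.3,-0.3,-0.3])

```text
clock: 9.3
position: [620.6, -115.6, 36.7]
tcp_rot: [180.0, 0.0, 90.0]
force: [-1.8, -0.3, 3.4]
opening: 0.492
finger_force: 20.0
```

Emit:
servo_tool(travel=[[0,0,0.003],[0,0,0],[0,0,0]], rotation=[[0,0,0],[0,0,0],[0,0,0]], jaw=[-0.3,-0.3,-0.3])

```text
clock: 9.55
position: [620.7, -115.6, 36.6]
tcp_rot: [180.0, 0.0, 90.0]
force: [-3.5, 0.1, 7.2]
opening: 0.493
finger_force: 20.0
```

Emit:
servo_tool(travel=[[0,0,-0.004],[0,0,0],[0,0,0],[0,0,0],[0,0,0]], rotation=[[0,0,0],[0,0,0],[0,0,0],[0,0,0],[0,0,0]], jaw=[-0.3,0.05,0.15,0.3,0.4])

```text
clock: 9.97
position: [620.3, -115.4, 36.0]
tcp_rot: [-180.0, -0.0, 90.0]
force: [0.4, 0.6, 0.4]
opening: 0.69
finger_force: 0.0
```

Emit:
servo_tool(travel=[[0,0,0],[0,0,-0.03],[0,0,-0.06],[0,0,-0.09],[0,0,-0.12]], rotation=[[0,0,0],[0,0,0],[0,0,0],[0,0,0],[0,0,0]], jaw=[0.4,0.4,0.4,0.4,0.4])

```text
clock: 10.38
position: [618.4, -115.0, 110.0]
tcp_rot: [-179.7, -0.1, 90.0]
force: [0.1, -0.1, 0.1]
opening: 0.702
finger_force: 0.0
```

Emit:
servo_tool(travel=[[0,0,-0.12],[0,0,-0.08],[0,0,-0.04],[0,0,0],[0,0,0]], rotation=[[0,0,0],[0,0,0],[0,0,0],[0,0,0],[0,0,0]], jaw=[0.4,0.4,0.6,0.8,1])

```text
clock: 10.8
position: [620.4, -115.5, 171.3]
tcp_rot: [180.0, 0.0, 90.0]
force: [-1.4, 0.0, -0.9]
opening: 0.904
finger_force: 0.0
```

Emit:
servo_tool(travel=[[-0.046,-0.037,0],[-0.092,-0.074,0],[-0.12,-0.096,0],[-0.12,-0.096,0],[-0.12,-0.096,0]], rotation=[[0,0,0],[0,0,0],[0,0,0],[0,0,0],[0,0,0]], jaw=[1,1,1,1,1])

```text
clock: 11.22
position: [517.4, -240.6, 168.5]
tcp_rot: [-179.7, -0.1, 90.1]
force: [-0.0, -0.4, -0.2]
opening: 0.999
finger_force: 0.0
```

Emit:
servo_tool(travel=[[-0.12,-0.096,0],[-0.12,-0.096,0],[-0.092,-0.074,0],[-0.055,-0.045,0],[-0.037,-0.03,0]], rotation=[[0,0,0],[0,0,0],[0,0,0],[0,0,0],[0,0,0]], jaw=[1,1,1,1,1])

```text
clock: 11.63
position: [431.8, -347.1, 168.8]
tcp_rot: [-179.8, -0.1, 89.9]
force: [-0.6, 0.3, -0.4]
opening: 0.999
finger_force: 0.0
```

Emit:
servo_tool(travel=[[0,0,0],[0,0,0],[0,0,0],[0,0,0],[0,0,0]], rotation=[[0,0,0],[0,0,0],[0,0,0],[0,0,0],[0,0,0]], jaw=[1,1,1,1,1])

```text
clock: 12.05
position: [436.2, -345.1, 171.1]
tcp_rot: [-180.0, -0.0, 90.1]
force: [-0.2, -0.1, 0.7]
opening: 1.003
finger_force: 0.0
```

```bash
python3 - <<'E'
from h import *
o=observe();print(o['position'],o['tcp_rot'])
for n,P in(('scene',([621,-116.5,96],[435.5,-346,100])),('top',([621,-116.5,96],[435.5,-346,100]))):
    c=snap(n,n+'6'); im=c['image'].astype(int)
    m=((im[...,2]>140)&(im[...,2]-im[...,0]>(90 if n=='scene' else 70)))
    for p in P:
        q=proj(c,p); a,b=int(q[0])-11,int(q[1])-10; print(n,q,a,b)
        if n=='scene' or p[0]>600:
            for r in m[b:b+26,a:a+24]: print(''.join('.#'[int(i)] for i in r))
E
```

```text
[ 436.201098   -345.13583698  171.10721264] [-1.79997586e+02 -1.76452881e-02  9.01270343e+01]
scene [209.87073613 172.08924994] 198 162
........................
........................
........................
........................
.......##...............
......##########........
.....##############.....
....################....
...##################...
...##################...
...##################...
....################....
....################....
.....###############....
.....###############....
.....##############.....
......############......
......##########........
........####............
...........###..........
........................
........................
........................
........................
........................
........................
scene [183.05236862  97.92774194] 172 87
........................
........................
........................
........................
........................
........................
...........##...........
..........######........
.........#########......
......############......
......#############....
[... 406 characters left out ...]
8] 290 176
........................
........................
........................
........................
.........#######........
.......###########......
......#############.....
......#############.....
.....###############....
.....###############....
.....###############....
.....###############....
.....###############....
.....###############....
......#############.....
......#############.....
.......###########......
........#########.......
..........#####.........
........................
........................
........................
........................
........................
........................
........................
top [383.02681837 250.4544607 ] 372 240
```

First jar: its lid sits at the predicted pixels in both views, so it stands upright in its pocket. The second spare hasn't moved and the TCP is aligned with it, so I descend and grip.

Emit:
servo_tool(travel=[[0,-0.002,0.06],[0,0,0.1],[0,0,0.1],[0,0,0.1],[0,0,0.08]], rotation=[[0,0,0],[0,0,0],[0,0,0],[0,0,0],[0,0,0]], jaw=[1,1,1,1,1])

```text
clock: 12.57
position: [434.9, -345.2, 59.6]
tcp_rot: [-180.0, -0.0, 90.1]
force: [-0.5, -0.4, -0.1]
opening: 0.998
finger_force: 0.0
```

Emit:
servo_tool(travel=[[0,0,0.05],[0,0,0.02],[0,0,0.012],[0,0,0],[0,0,0]], rotation=[[0,0,0],[0,0,0],[0,0,0],[0,0,0],[0,0,0]], jaw=[1,1,1,1,1])

```text
clock: 12.98
position: [436.0, -346.8, 42.0]
tcp_rot: [179.9, 0.1, 90.0]
force: [0.9, 0.9, -0.2]
opening: 0.996
finger_force: 0.0
```

Emit:
servo_tool(travel=[[0,0,0],[0,0,0],[0,0,0],[0,0,0],[0,0,0]], rotation=[[0,0,0],[0,0,0],[0,0,0],[0,0,0],[0,0,0]], jaw=[0.6,0.3,0.2,0.1,0], newtons=10)

```text
clock: 13.4
position: [435.1, -346.2, 41.1]
tcp_rot: [180.0, 0.0, 90.0]
force: [-0.2, -0.2, 0.4]
opening: 0.648
finger_force: 0.0
```

Emit:
servo_tool(travel=[[0,0,0],[0,0,0],[0,0,0],[0,0,0],[0,0,0]], rotation=[[0,0,0],[0,0,0],[0,0,0],[0,0,0],[0,0,0]], jaw=[-0.1,-0.2,-0.3,-0.3,-0.3], newtons=20)

```text
clock: 13.82
position: [435.0, -346.1, 40.8]
tcp_rot: [-180.0, -0.0, 90.0]
force: [-1.0, -0.4, 1.1]
opening: 0.492
finger_force: 20.0
```

Emit:
servo_tool(travel=[[0,0,0],[0,0,-0.02],[0,0,-0.04],[0,0,-0.06],[0,0,-0.08]], rotation=[[0,0,0],[0,0,0],[0,0,0],[0,0,0],[0,0,0]], jaw=[-0.3,-0.3,-0.3,-0.3,-0.3])

```text
clock: 14.23
position: [434.0, -345.1, 90.4]
tcp_rot: [-179.9, -0.1, 90.0]
force: [-0.3, -0.5, -1.8]
opening: 0.494
finger_force: 20.0
```

Emit:
servo_tool(travel=[[0,0,-0.1],[0,0,-0.06],[0,0,-0.04],[0,0,0],[0,0,0]], rotation=[[0,0,0],[0,0,0],[0,0,0],[0,0,0],[0,0,0]], jaw=[-0.3,-0.3,-0.3,-0.3,-0.3])

```text
clock: 14.65
position: [435.2, -346.2, 141.3]
tcp_rot: [179.9, 0.0, 90.0]
force: [0.5, -0.1, -1.6]
opening: 0.492
finger_force: 20.0
```

Emit:
servo_tool(travel=[[0.045,0.021,0],[0.09,0.042,0],[0.12,0.056,0],[0.12,0.056,0],[0.12,0.056,0]], rotation=[[0,0,0],[0,0,0],[0,0,0],[0,0,0],[0,0,0]], jaw=[-0.3,-0.3,-0.3,-0.3,-0.3])

```text
clock: 15.07
position: [491.9, -219.8, 138.8]
tcp_rot: [-179.8, -0.1, 90.0]
force: [0.9, 0.3, -0.7]
opening: 0.492
finger_force: 20.0
```

Emit:
servo_tool(travel=[[0.12,0.056,0],[0.12,0.056,0],[0.09,0.042,0],[0.045,0.021,0],[0.03,0.014,0]], rotation=[[0,0,0],[0,0,0],[0,0,0],[0,0,0],[0,0,0]], jaw=[-0.3,-0.3,-0.3,-0.3,-0.3])

```text
clock: 15.48
position: [539.4, -118.7, 139.3]
tcp_rot: [-179.8, -0.0, 90.2]
force: [0.4, 0.2, -1.1]
opening: 0.496
finger_force: 20.0
```

Emit:
servo_tool(travel=[[0,0,0],[0,0,0],[0,0,0],[0,0,0],[0,0,0]], rotation=[[0,0,0],[0,0,0],[0,0,0],[0,0,0],[0,0,0]], jaw=[-0.3,-0.3,-0.3,-0.3,-0.3])

```text
clock: 15.9
position: [539.5, -122.1, 140.8]
tcp_rot: [-180.0, 0.0, 89.9]
force: [1.1, -1.0, -0.3]
opening: 0.499
finger_force: 20.0
```

```bash
python3 - <<'E'
from h import *
o=observe();p=o['position'];print(p,o['tcp_rot'],o['force'],o['finger_force'])
c=snap('scene','scene7'); im=c['image'].astype(int)
m=((im[...,2]>140)&(im[...,2]-im[...,0]>90))
q=proj(c,[540,-121,200]); a,b=int(q[0])-15,int(q[1])-12; print(q,a,b)
for r in m[b:b+32,a:a+30]: print(''.join('.#'[int(i)] for i in r))
E
```

```text
[ 539.50488855 -122.12510644  140.78588476] [-1.79995411e+02  1.09264113e-02  8.99334063e+01] [ 1.09595961 -1.0110478  -0.29829724] 19.99893913976848
[225.85792116 120.42174707] 210 108
..............................
..............................
..............................
..............................
..............................
..............................
..............................
..............................
....................##........
...................####.......
...................#####......
...................######.....
...................######.....
...................######.....
..................#######.....
................########......
...............#########......
..............#########.......
..............#########.......
..............########........
..............########........
..............######..........
..............................
..............................
..............................
..............................
..............................
..............................
..............................
..............................
..............................
..............................
```

Emit:
servo_tool(travel=[[0,0.002,0.05],[0,0,0.08],[0,0,0.08],[0,0,0.06],[0,0,0.03]], rotation=[[0,0,0],[0,0,0],[0,0,0],[0,0,0],[0,0,0]], jaw=[-0.3,-0.3,-0.3,-0.3,-0.3])

```text
clock: 16.37
position: [538.1, -120.8, 62.5]
tcp_rot: [-179.8, -0.1, 90.0]
force: [-0.8, -0.1, -0.9]
opening: 0.495
finger_force: 20.0
```

Emit:
servo_tool(travel=[[0,0,0.02],[0,0,0.016],[0,0,0.012],[0,0,0],[0,0,0]], rotation=[[0,0,0],[0,0,0],[0,0,0],[0,0,0],[0,0,0]], jaw=[-0.3,-0.3,-0.3,-0.3,-0.3])

```text
clock: 16.78
position: [541.0, -121.2, 54.4]
tcp_rot: [179.9, 0.0, 90.0]
force: [-0.1, -0.2, -0.9]
opening: 0.494
finger_force: 20.0
```

Emit:
servo_tool(travel=[[0,0,0.012],[0,0,0.012],[0,0,0.012],[0,0,0.006],[0,0,0]], rotation=[[0,0,0],[0,0,0],[0,0,0],[0,0,0],[0,0,0]], jaw=[-0.3,-0.3,-0.3,-0.3,-0.3])

```text
clock: 17.2
position: [539.9, -120.9, 42.7]
tcp_rot: [-179.9, -0.0, 90.0]
force: [-0.2, 0.2, -0.9]
opening: 0.493
finger_force: 20.0
```

Emit:
servo_tool(travel=[[0,0,0.006],[0,0,0.006],[0,0,0.006],[0,0,0],[0,0,0]], rotation=[[0,0,0],[0,0,0],[0,0,0],[0,0,0],[0,0,0]], jaw=[-0.3,-0.3,-0.3,-0.3,-0.3])

```text
clock: 17.62
position: [540.3, -121.0, 38.6]
tcp_rot: [-180.0, -0.0, 90.0]
force: [-0.5, -0.4, -0.8]
opening: 0.495
finger_force: 20.0
```

Emit:
servo_tool(travel=[[0,0,0.003],[0,0,0.003],[0,0,0]], rotation=[[0,0,0],[0,0,0],[0,0,0]], jaw=[-0.3,-0.3,-0.3])

```text
clock: 17.87
position: [540.3, -121.0, 37.2]
tcp_rot: [-180.0, 0.0, 90.0]
force: [0.7, 0.9, -0.4]
opening: 0.492
finger_force: 20.0
```

Emit:
servo_tool(travel=[[0,0,0.003],[0,0,0.001],[0,0,0]], rotation=[[0,0,0],[0,0,0],[0,0,0]], jaw=[-0.3,-0.3,-0.3])

```text
clock: 18.12
position: [540.5, -121.1, 36.7]
tcp_rot: [180.0, 0.0, 90.0]
force: [-0.8, 0.1, 3.8]
opening: 0.489
finger_force: 20.0
```

Contact shows at the same height as the first jar, with about 4 N upward. I release and retreat.

Emit:
servo_tool(travel=[[0,0,-0.002],[0,0,0],[0,0,0],[0,0,0],[0,0,0]], rotation=[[0,0,0],[0,0,0],[0,0,0],[0,0,0],[0,0,0]], jaw=[-0.3,0.05,0.15,0.25,0.3])

```text
clock: 18.53
position: [540.4, -121.0, 36.7]
tcp_rot: [180.0, 0.0, 90.0]
force: [0.5, 0.1, 0.3]
opening: 0.645
finger_force: 0.0
```

Emit:
servo_tool(travel=[[0,0,0],[0,0,-0.03],[0,0,-0.06],[0,0,-0.09],[0,0,-0.12]], rotation=[[0,0,0],[0,0,0],[0,0,0],[0,0,0],[0,0,0]], jaw=[0.3,0.3,0.3,0.3,0.3])

```text
clock: 18.95
position: [538.4, -120.5, 110.8]
tcp_rot: [-179.7, -0.1, 90.0]
force: [0.6, 0.3, -0.1]
opening: 0.646
finger_force: 0.0
```

Emit:
servo_tool(travel=[[0,0,-0.12],[0,0,-0.12],[-0.1,-0.05,-0.08],[-0.15,-0.05,0],[-0.15,-0.05,0]], rotation=[[0,0,0],[0,0,0],[0,0,0],[0,0,0],[0,0,0]], jaw=[0.3,0.3,0.3,0.3,0.3])

```text
clock: 19.37
position: [504.3, -222.0, 195.3]
tcp_rot: [179.7, 0.1, 90.2]
force: [0.3, -0.7, 1.0]
opening: 0.654
finger_force: 0.0
```

Emit:
servo_tool(travel=[[-0.15,-0.05,0],[-0.15,-0.05,0],[-0.15,-0.05,0],[-0.08,0,0],[0,0,0]], rotation=[[0,0,0],[0,0,0],[0,0,0],[0,0,0],[0,0,0]], jaw=[0.3,0.3,0.3,0.3,0.3])

```text
clock: 19.78
position: [464.6, -357.8, 192.5]
tcp_rot: [180.0, 0.1, 89.8]
force: [0.2, 0.1, -0.4]
opening: 0.65
finger_force: 0.0
```

```bash
python3 - <<'E'
from h import *
a=snap('scene','s9')['image'][80:300,115:325];b=snap('top','t9')['image'][115:285,210:420]
o=np.hstack([cv2.resize(i,(380,400),interpolation=2) for i in(a,b)])
cv2.imwrite('pics/z.png',o[:,:,::-1]);print(observe()['position'],observe()['clock'])
E
```

```text
[ 465.21807092 -353.97475821  192.02962305] 19.8833
```

View pics/z.png

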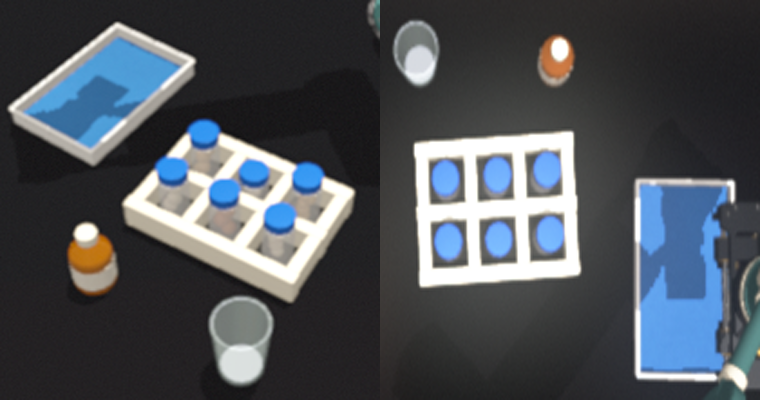

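The picture shows all six pockets filled. The two new jars stand upright near (204,135) and (172,170) in the scene panel, and near (547,172) and (550,233) in the top panel. The pan is empty, and the beaker and bottle are standing untouched.

```bash
python3 -c "
from rig import *
print(job_done())"
```

```text
the job is handed in; nothing more can be done
None
```

Both spare jars now stand upright in the two empty rack pockets; in the last pictures the other jars, beaker and amber bottle are where they were, and the job is handed in.

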